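Change the steamer over from keep-warm to steam

TASK

The custards in the white electric steamer need steaming: on its control deck, first snap the yellow keep-warm rocker to off, then snap the red rocker to on. The sandwich maker beside it also has a red rocker: leave that one off.

Things in the scene. Friction and masses are not known exactly. Their poses are not given: they have to be found in the camera images.
- steamer: White electric steamer, pink trim, fixed. Origin on the worktop under the middle of its flat control deck (130 x, 200 y, top at z = 75 mm). x runs from its front edge to the basin, y to the left of that, z up. Behind the deck (x 85 to 305, y within 125 mm) is the basin with clear dome, 170 mm high. Red rocker (steam) at x 0, y +45 mm; yellow rocker (keep-warm) at x 0, y -45 mm.
- steam_switch (a joint): Red steamer rocker, hinged along the steamer's y: 0 rad = off (near half, -x, down), 0.44 = on (far half, next to the basin, down), centre 0.22. Starts off. 30 mm wide (y), 27 mm to each side of the hinge line (x), a shallow V: the half that is down lies level, its top 89 mm above the worktop; the raised half slopes up to 99 mm at its outer end.
- warm_switch (a joint): Yellow steamer rocker, same make, size and directions: 0 rad = off (near half down), 0.44 = on (far half down). Starts on. To switch either rocker, press its raised half straight down about 20 mm from the hinge line: about 3 N, and after 5 mm it passes its centre, snaps over and stays. The black frame round it stands only 4 mm above the deck.
- grill_switch (a joint): Red rocker, alone on the steel front deck (60 mm high) of the fixed steel and black sandwich maker (110 mm high) that stands beside the steamer, 380 to 510 mm to its left or right. 0 rad = off, 0.44 = on. Starts off and must stay off.

How it is judged:
On the way, in this order (a step that is already met when the one before it is completed fails the run):
1. the yellow keep-warm rocker is off while the red rocker is still off (value of joint warm_switch below 0.1 rad and value of joint steam_switch below 0.2 rad), for 0.2 s.
2. the steamer's red rocker is on (value of joint steam_switch above 0.34 rad and value of joint warm_switch below 0.1 rad), for 0.2 s.
At the end, for the whole second after the job is handed in: The steamer's red rocker is on (within 0.1 rad of 0.44), its yellow rocker is off and the sandwich maker's red rocker is off (both within 0.1 rad of 0) (all of step 2 and value of joint grill_switch below 0.1 rad); the robot touches nothing.
It fails at once if the sandwich maker is switched on (value of joint grill_switch above 0.22 rad).
It also fails if it takes over 35 s, if anything falls off the work surface, if the arm or the gripper's body presses on something with over 40 N, if the wrist force passes 120 N, or if a joint passes its speed limit or range.

ROBOT

A 6-joint arm with a two-finger parallel gripper is mounted at the origin on the work surface. World frame = base frame: x ahead of the robot, y to its left, z up, the work surface at z = 0. Lengths are in m, angles in rad, forces in N, time in s.
With the tool pointing down it reaches from about 0.35 to 0.925 m from the base axis. Payload 6.4 kg.
Tool frame: the origin (TCP) lies between the finger pads; the fingertips stand 11 mm ahead of it and the grasp point (between the pads) lies 8 mm behind it; z points along the fingers, y is the line along which they close (so a half turn about z gives the same grasp; the last joint's range is limited). The gripper opens to 94 mm and grips with 3 to 60 N. Pads are 16 mm wide; open, the fingers measure 119 mm over their backs; the gripper's body (75 mm by 177 mm) begins 78 mm behind the grasp point.
Start: joints at [0.974, 0.245, 1.558, -0, 1.339, -0.174], TCP at [0.267, 0.593, 0.216] pointing down, gripper open.
Joint ranges: [-3.13, 3.13], [-1.02, 2.26], [0.13, 2.54], [-0.95, 4.09], [0.21, 2.88], [-2.74, 2.74]. Speed limits (rad/s): [2.57, 2.57, 3.14, 3.14, 3.14, 3.14].

INTERFACE

Orientations are given as [roll, pitch, yaw] about the fixed x, y, z axes, in that order (R = Rz(yaw) Ry(pitch) Rx(roll)).
In Python, from plant import read_state, read_camera, camera_params, env gives the robot as it stands.
- The arm moves only by the shell command python3 -m inch 'ROWS' [FORCE]. ROWS is JSON, a list of rows, each an object with "grip": the finger opening in m, from 0 to 0.094; "travel": the shift along the tool's x, y, z in m, a list of three; "delta_rot": the turn, a rotation vector about the tool's x, y, z in rad, a list of three. A call has exactly 10 rows; each row shifts and turns the commanded pose from where the row before left it, along the tool's axes as they then stand; what a row does not reach is not made up. A row lasts 1/12 s, in which the tool goes at most 41.7 mm and 7.16 degrees, less where a joint would pass 70% of its speed; a pose out of reach is approached as far as the arm can. A call is refused whole if a number of a shift passes 0.0417 or a number of a turn 0.125, either way. A call with a gripper value outside its range is refused whole. The fingers move at their own pace and stop on an object; FORCE is the grip in N (left out, the last holds). Time passes only in rows, so rows that do not move let the fingers close, or fill a call up. It gives the time, the measured TCP pose, the force, the opening and the grip force at its end, in the units of the state.
- read_state(): the state, without advancing time (a new reading comes with each control period).
- read_camera(name): name is "side" or "top"; returns the picture (400x640x3 uint8, blue, green, red); there is no depth.
- camera_params(name): a dict with "K" (3x3 intrinsics, pixels), "rvec" (rotation vector, rad) and "tvec" (3), from world to camera coordinates, as OpenCV has them. Camera axes: x right, y down, z forward; pixel columns grow to the right and rows downward; lengths in m; the calibration is good to about 2 mm. A picture is of the moment at which its call begins. camera_params takes no time and is no camera call.
- env.hand_in(): hands the job in; it is judged then, once.
The state is a dict: "t": time; "qpos": joint angles; "qvel": joint speeds; "joint_torque": joint torques, N m; "tool_pos": TCP position; "ee_rot": TCP orientation; "wrist_force": force on the tool from outside, world axes, zero at the start; "ft_torque": the same for the moment, N m; "finger_gap": finger opening in m; "grip_force": force on a finger pad.
Only numpy, scipy, OpenCV 4.12 (cv2) and the standard library are available. Lean on these libraries where they do the work, as an engineer would, in place of code of your own. Each camera call takes 0.05 s, during which the arm holds its last target. There are 200 camera calls.

## Working session

There is one attempt and no reset: what is moved stays moved. The work goes in short steps, Python scripts to look and compute and a shell command to move; the robot and the scene stay as the last step left them, time stands still between calls to the robot, and variables do not carry over. Pictures are saved under pics/ and viewed, at most 10 in all, crops included, and the job is handed in when it is done.

```bash
mkdir -p pics; cat > h.py <<'E'
import numpy as np,cv2
from plant import read_state, read_camera, camera_params, env
def ray(name,px):
    p=camera_params(name);K=np.array(p['K'],float);R=cv2.Rodrigues(np.array(p['rvec'],float))[0];t=np.array(p['tvec'],float).ravel()
    d=R.T@np.linalg.solve(K,np.array([px[0],px[1],1.]));return -R.T@t,d
def onz(name,px,z):
    c,d=ray(name,px);return c+d*(z-c[2])/d[2]
def tri(a,b):
    (c1,d1),(c2,d2)=ray('top',a),ray('side',b)
    s=np.linalg.lstsq(np.c_[d1,-d2],c2-c1,rcond=None)[0];p,q=c1+s[0]*d1,c2+s[1]*d2
    return (p+q)/2,np.linalg.norm(p-q)
E
python3 - <<'E'
from h import *
for n in('top','side'):
    cv2.imwrite(f'pics/{n}0.png',read_camera(n)); print(n,ray(n,(320,200)))
s=read_state();print(s['t'],s['tool_pos'],s['ee_rot'],s['wrist_force'])
E
```

```text
top (array([ 0.33964565, -0.01053634,  0.8754848 ]), array([ 0.18985819,  0.00257317, -0.98184106]))
side (array([ 0.49052983, -0.62586153,  0.53934432]), array([ 0.00577463,  0.80980298, -0.58671765]))
0.1 [0.26639478 0.59234361 0.21549161] [-3.13993526e+00 -3.04232891e-04  2.71881690e+00] [-1.51349133 -0.54844695 -0.05938621]
```

View pics/top0.png

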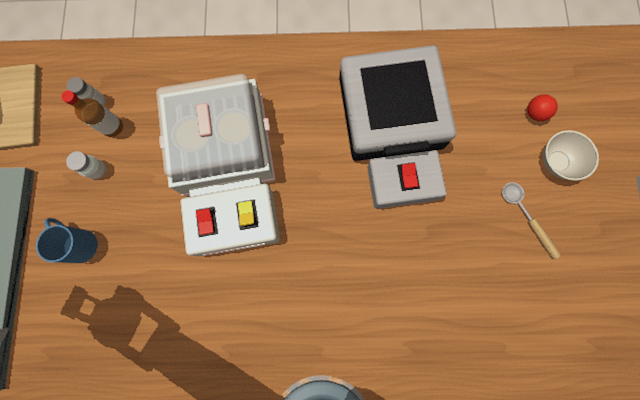

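View pics/side0.png

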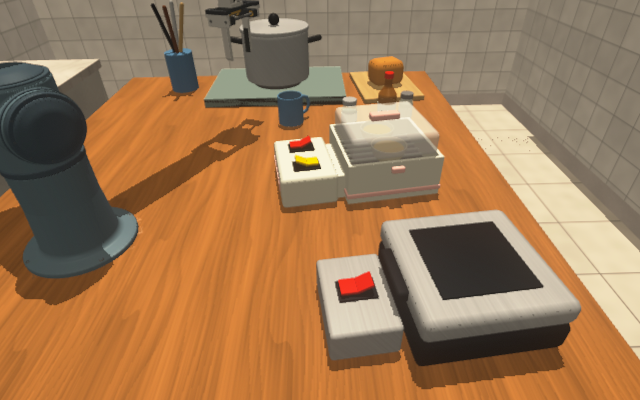

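The top view shows the steamer on the left, with its red rocker near (205,222) and its yellow one near (246,213). The sandwich maker's red rocker is at (409,176). In the side view the steamer's red is near (301,145), its yellow near (307,161) and the grill's red at (355,287).

```bash
cat >> h.py <<'E'
def blob(im,col,roi):
    h=cv2.cvtColor(im,cv2.COLOR_BGR2HSV);x0,y0,x1,y1=roi
    m=cv2.inRange(h,(22,130,90),(35,255,255)) if col=='y' else cv2.inRange(h,(0,170,80),(6,255,255))|cv2.inRange(h,(174,170,80),(180,255,255))
    k=np.zeros_like(m);k[y0:y1,x0:x1]=m[y0:y1,x0:x1]
    c=max(cv2.findContours(k,cv2.RETR_EXTERNAL,cv2.CHAIN_APPROX_NONE)[0],key=cv2.contourArea)
    M=cv2.moments(c);return np.array([M['m10']/M['m00'],M['m01']/M['m00']]),cv2.minAreaRect(c),cv2.contourArea(c)
E
python3 - <<'E'
from h import *
t,s=cv2.imread('pics/top0.png'),cv2.imread('pics/side0.png')
TR,SR=(180,180,275,250),(270,130,335,175)
P={}
for c in 'ry':
    a,b=blob(t,c,TR),blob(s,c,SR)
    P[c]=onz('top',a[0],.091)[:2]
    print(c,a,b[0],b[2],'tri',tri(a[0],b[0]),'z91',P[c],onz('side',b[0],.091))
    print([onz('top',q,.093)[:2].round(3) for q in cv2.boxPoints(a[1])])
yv=P['r']-P['y'];print('dist',np.linalg.norm(yv));xv=np.array([yv[1],-yv[0]]);print('steamer yaw',np.arctan2(xv[1],xv[0]))
# deck corners (white deck front edge)
for q in [(181,199),(188,254),(275,241),(268,187)]: print(onz('top',q,.075)[:2].round(3))
cv2.imwrite('pics/crop.png',np.hstack([cv2.resize(t[175:260,170:285],None,fx=3.4,fy=3.4,interpolation=2),cv2.resize(s[125:210,260:350],None,fx=3.4,fy=3.4,interpolation=2)]))
E
```

```text
r (array([203.87096774, 219.05712366]), ((204.6199951171875, 221.1599884033203), (24.686193466186523, 14.5791654586792), 79.69515228271484), 248.0) [300.28943759 142.5829904 ] 121.5 tri (array([0.45327664, 0.24247941, 0.08782457]), np.float64(0.004387667784072897)) z91 [0.45500226 0.24190301] [0.45145776 0.23527308 0.091     ]
[array([0.474, 0.261]), array([0.479, 0.23 ]), array([0.426, 0.218]), array([0.422, 0.249])]
y (array([245.47438017, 213.06997245]), ((245.6241455078125, 212.9896697998047), (23.6679630279541, 14.699050903320312), 85.2363510131836), 302.5) [306.60409146 160.35138387] 138.5 tri (array([0.46706122, 0.15327605, 0.08779098]), np.float64(0.0008140929608269998)) z91 [0.4661355  0.15253789] [0.46761751 0.14792322 0.091     ]
[array([0.491, 0.17 ]), array([0.493, 0.139]), array([0.441, 0.134]), array([0.439, 0.165])]
dist 0.09005595037899893
steamer yaw 0.1239429298922507
[0.503 0.3  ]
[0.382 0.278]
[0.406 0.091]
[0.526 0.107]
```

View pics/crop.png

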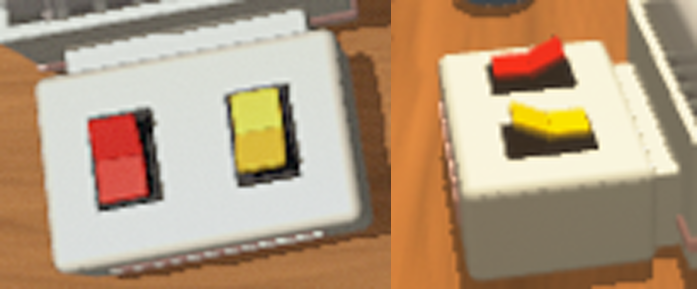

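The crop confirms that yellow's near half and red's far half are raised. Hinge lines: yellow at about (.466,.152), red at about (.450,.240), with the steamer turned about 0.15 rad. That puts the press points at yellow (.446,.149) and red (.470,.243).

```bash
python3 -m inch '[{"grip":0,"travel":[0,0,0],"delta_rot":[0,0,-0.115]},{"grip":0,"travel":[0,0,0],"delta_rot":[0,0,-0.115]},{"grip":0,"travel":[0,0,0],"delta_rot":[0,0,-0.115]},{"grip":0,"travel":[0,0,0],"delta_rot":[0,0,-0.115]},{"grip":0,"travel":[0,0,0],"delta_rot":[0,0,-0.115]},{"grip":0,"travel":[-0.01,-0.03,0],"delta_rot":[0,0,0]},{"grip":0,"travel":[-0.01,-0.03,0],"delta_rot":[0,0,0]},{"grip":0,"travel":[-0.01,-0.03,0],"delta_rot":[0,0,0]},{"grip":0,"travel":[-0.01,-0.03,0],"delta_rot":[0,0,0]},{"grip":0,"travel":[-0.01,-0.03,0],"delta_rot":[0,0,0]}]' 10
python3 -m inch '[{"grip":0,"travel":[-0.007,-0.032,0],"delta_rot":[0,0,0]},{"grip":0,"travel":[-0.007,-0.032,0],"delta_rot":[0,0,0]},{"grip":0,"travel":[-0.007,-0.032,0],"delta_rot":[0,0,0]},{"grip":0,"travel":[-0.007,-0.032,0],"delta_rot":[0,0,0]},{"grip":0,"travel":[-0.007,-0.032,0],"delta_rot":[0,0,0]},{"grip":0,"travel":[-0.007,-0.032,0],"delta_rot":[0,0,0]},{"grip":0,"travel":[-0.007,-0.032,0],"delta_rot":[0,0,0]},{"grip":0,"travel":[-0.007,-0.032,0],"delta_rot":[0,0,0]},{"grip":0,"travel":[-0.007,-0.032,0],"delta_rot":[0,0,0]},{"grip":0,"travel":[0,0,0],"delta_rot":[0,0,0]}]'
python3 - <<'E'
from h import *
s=read_state();p=s['tool_pos'];print(s['t'],p,s['ee_rot'],s['wrist_force'])
yaw=s['ee_rot'][2]
for n,q in(('y',(.446,.149)),('r',(.470,.243))):
    d=np.array(q)-p[:2];print(n,'tool x,y',d@[np.cos(yaw),np.sin(yaw)],d@[np.sin(yaw),-np.cos(yaw)])
t,s=read_camera('top'),read_camera('side')
cv2.imwrite('pics/c1.png',np.hstack([cv2.resize(t[130:270,150:310],None,fx=2.4,fy=2.4,interpolation=2),cv2.resize(s[70:210,250:410],None,fx=2.4,fy=2.4,interpolation=2)]))
E
```

```text
t: 0.93
tool_pos: [0.339, 0.4506, 0.2159]
ee_rot: [-3.141, -0.001, -2.989]
wrist_force: [0.8, -0.3, 0.8]
finger_gap: 0.0313
grip_force: 0.0
t: 1.77
tool_pos: [0.4461, 0.1731, 0.2163]
ee_rot: [-3.14, 0.0, -2.995]
wrist_force: [-1.1, -0.1, 0.3]
finger_gap: 0.0007
grip_force: 0.0
1.7667 [0.44614489 0.17306788 0.21629357] [-3.14015533e+00  1.16705095e-04 -2.99494327e+00] [-1.08229877 -0.12465094  0.26601683]
y tool x,y 0.0036602373706741812 -0.02378837266090082
r tool x,y -0.03381783734416106 0.06569567013818836
```

View pics/c1.png

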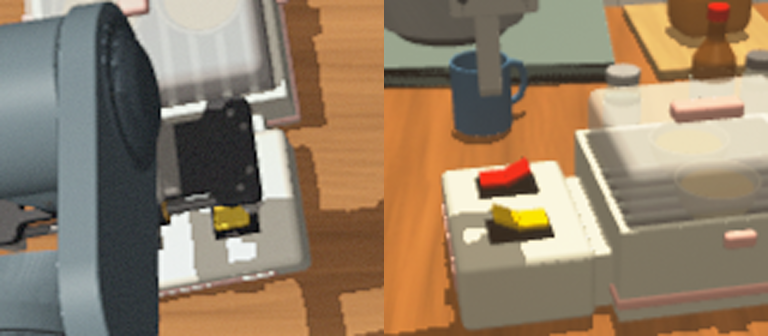

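The gripper is closed over the deck, and the side view shows the fingertip above and left of the rockers at crop (490,95). Next I shift over yellow, go down to about 12 mm above it and check.

```bash
python3 -m inch '[{"grip":0,"travel":[0.004,-0.012,0],"delta_rot":[0,0,0]},{"grip":0,"travel":[0,-0.012,0],"delta_rot":[0,0,0]},{"grip":0,"travel":[0,0,0.02],"delta_rot":[0,0,0]},{"grip":0,"travel":[0,0,0.02],"delta_rot":[0,0,0]},{"grip":0,"travel":[0,0,0.02],"delta_rot":[0,0,0]},{"grip":0,"travel":[0,0,0.02],"delta_rot":[0,0,0]},{"grip":0,"travel":[0,0,0.015],"delta_rot":[0,0,0]},{"grip":0,"travel":[0,0,0],"delta_rot":[0,0,0]},{"grip":0,"travel":[0,0,0],"delta_rot":[0,0,0]},{"grip":0,"travel":[0,0,0],"delta_rot":[0,0,0]}]'
python3 - <<'E'
from h import *
t,s=read_camera('top'),read_camera('side')
cv2.imwrite('pics/c2.png',np.hstack([cv2.resize(t[160:260,190:290],None,fx=3.8,fy=3.8,interpolation=2),cv2.resize(s[100:200,260:360],None,fx=3.8,fy=3.8,interpolation=2)]))
p=read_state()['tool_pos']-[0,0,.011];c=camera_params('side')
print('tip px side',cv2.projectPoints(p.reshape(1,3),*[np.array(c[k],float) for k in('rvec','tvec','K')],None)[0])
E
```

```text
t: 2.7
tool_pos: [0.4449, 0.1534, 0.1224]
ee_rot: [-3.142, 0.001, -2.988]
wrist_force: [-0.0, 0.0, 0.1]
finger_gap: 0.0005
grip_force: 0.0
tip px side [[[296.38077014 151.39744332]]]
```

View pics/c2.png

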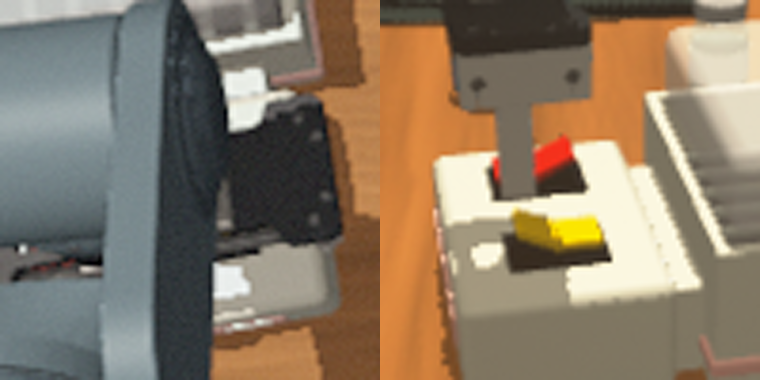

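The tip sits just above yellow's near half, and its projection at (296,151) matches the picture. Shift 4 mm along y and press.

```bash
python3 -m inch '[{"grip":0,"travel":[0,-0.004,0],"delta_rot":[0,0,0]},{"grip":0,"travel":[0,0,0.005],"delta_rot":[0,0,0]},{"grip":0,"travel":[0,0,0.005],"delta_rot":[0,0,0]},{"grip":0,"travel":[0,0,0.004],"delta_rot":[0,0,0]},{"grip":0,"travel":[0,0,0.003],"delta_rot":[0,0,0]},{"grip":0,"travel":[0,0,0.003],"delta_rot":[0,0,0]},{"grip":0,"travel":[0,0,0.002],"delta_rot":[0,0,0]},{"grip":0,"travel":[0,0,0],"delta_rot":[0,0,0]},{"grip":0,"travel":[0,0,0],"delta_rot":[0,0,0]},{"grip":0,"travel":[0,0,0],"delta_rot":[0,0,0]}]'
python3 - <<'E'
from h import *
s=read_camera('side')
cv2.imwrite('pics/c3.png',cv2.resize(s[100:200,260:360],None,fx=4,fy=4,interpolation=2))
E
```

```text
t: 3.63
tool_pos: [0.445, 0.1487, 0.1001]
ee_rot: [-3.141, -0.001, -2.989]
wrist_force: [-4.0, 0.1, 7.4]
finger_gap: 0.0003
grip_force: 3.9
```

View pics/c3.png

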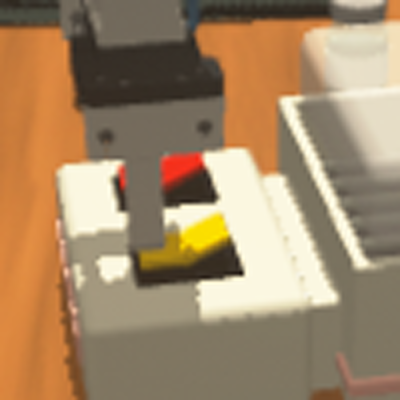

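Yellow snapped over: its far half is now raised at crop (205,232). Next I lift and move over red's far half.

```bash
python3 -m inch '[{"grip":0,"travel":[0,0,-0.015],"delta_rot":[0,0,0]},{"grip":0,"travel":[0,0,-0.02],"delta_rot":[0,0,0]},{"grip":0,"travel":[-0.01,0.022,0],"delta_rot":[0,0,0]},{"grip":0,"travel":[-0.01,0.022,0],"delta_rot":[0,0,0]},{"grip":0,"travel":[-0.01,0.022,0],"delta_rot":[0,0,0]},{"grip":0,"travel":[-0.009,0.023,0],"delta_rot":[0,0,0]},{"grip":0,"travel":[0,0,0],"delta_rot":[0,0,0]},{"grip":0,"travel":[0,0,0.01],"delta_rot":[0,0,0]},{"grip":0,"travel":[0,0,0],"delta_rot":[0,0,0]},{"grip":0,"travel":[0,0,0],"delta_rot":[0,0,0]}]'
python3 - <<'E'
from h import *
s=read_camera('side')
cv2.imwrite('pics/c4.png',cv2.resize(s[100:200,260:360],None,fx=4,fy=4,interpolation=2))
p=read_state()['tool_pos'];print(p)
E
```

```text
t: 4.52
tool_pos: [0.4691, 0.2416, 0.123]
ee_rot: [-3.141, -0.003, -2.99]
wrist_force: [0.1, -0.1, 0.5]
finger_gap: 0.0005
grip_force: 0.0
[0.46955245 0.24163205 0.12365311]
```

View pics/c4.png

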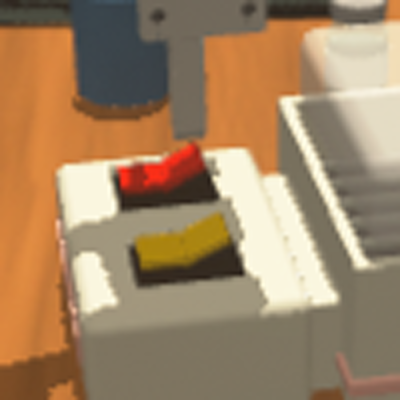

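Yellow is off, with its near half level. Red's far half is raised at crop (190,155), directly under the fingertip at (188,135). Press 23 mm.

```bash
python3 -m inch '[{"grip":0,"travel":[0,0,0.006],"delta_rot":[0,0,0]},{"grip":0,"travel":[0,0,0.005],"delta_rot":[0,0,0]},{"grip":0,"travel":[0,0,0.004],"delta_rot":[0,0,0]},{"grip":0,"travel":[0,0,0.003],"delta_rot":[0,0,0]},{"grip":0,"travel":[0,0,0.003],"delta_rot":[0,0,0]},{"grip":0,"travel":[0,0,0.002],"delta_rot":[0,0,0]},{"grip":0,"travel":[0,0,0],"delta_rot":[0,0,0]},{"grip":0,"travel":[0,0,0],"delta_rot":[0,0,0]},{"grip":0,"travel":[0,0,0],"delta_rot":[0,0,0]},{"grip":0,"travel":[0,0,0],"delta_rot":[0,0,0]}]'
python3 -m inch '[{"grip":0,"travel":[0,0,-0.015],"delta_rot":[0,0,0]},{"grip":0,"travel":[0,0,-0.02],"delta_rot":[0,0,0]},{"grip":0,"travel":[0,0,-0.02],"delta_rot":[0,0,0]},{"grip":0,"travel":[0,0,-0.02],"delta_rot":[0,0,0]},{"grip":0,"travel":[0,0,-0.02],"delta_rot":[0,0,0]},{"grip":0,"travel":[0,0,0],"delta_rot":[0,0,0]},{"grip":0,"travel":[0,0,0],"delta_rot":[0,0,0]},{"grip":0,"travel":[0,0,0],"delta_rot":[0,0,0]},{"grip":0,"travel":[0,0,0],"delta_rot":[0,0,0]},{"grip":0,"travel":[0,0,0],"delta_rot":[0,0,0]}]'
python3 - <<'E'
from h import *
s=read_camera('side')
cv2.imwrite('pics/c5.png',cv2.resize(s[100:200,260:360],None,fx=4,fy=4,interpolation=2))
E
```

```text
t: 5.4
tool_pos: [0.4701, 0.2426, 0.1015]
ee_rot: [3.142, -0.0, -2.989]
wrist_force: [-0.0, 0.5, 0.7]
finger_gap: 0.0003
grip_force: 0.0
t: 6.23
tool_pos: [0.4693, 0.2423, 0.1948]
ee_rot: [-3.141, -0.003, -2.99]
wrist_force: [-0.2, 0.2, -0.5]
finger_gap: 0.0006
grip_force: 0.0
```

View pics/c5.png

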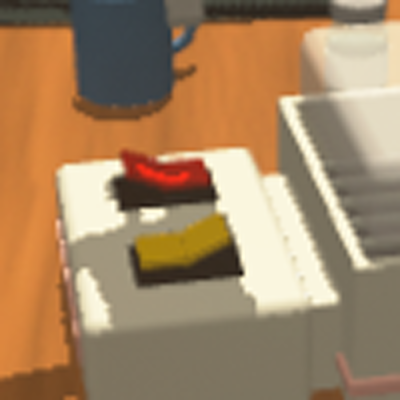

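Red is now on: its near half is raised at crop (130,158), its far half is level and it is lit. Yellow is still off, and the arm is clear of everything.

```bash
python3 -c "
from plant import env
print(env.hand_in())"
```

```text
the job is handed in; nothing more can be done
None
```

I switched the yellow keep-warm rocker off first, then the steamer's red rocker on, never went near the sandwich maker's switch, and handed the job in at about 6.3 s; the hand-in returned no verdict.

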